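Index and lock the test-tube carousel

TASK

Lock the test-tube carousel at its index position: first take the index pin from its wooden holder and stand it in the hole of the guide block, let go so that it rides on the metal ring, then slowly push one of the carousel's upright posts round until the pin drops fully home into the hole of the ring. Feel for the catch and stop there without straining the pin, and leave the other glassware and things on the table alone.

Things in the scene. Friction and masses are not known exactly. Their poses are not given: they have to be found in the camera images.
- stand: Fixed base of the carousel, near the middle of the table. Origin on the table plane on the turning axis, z up; its own x axis points from the axis to the guide block (yaw -0.5 to 0.5). The aluminium guide block (36 x 40 mm in plan, 20 mm thick, top 68 mm above the table) overhangs the carousel's ring, held by a pillar on its outer side that reaches 160 mm from the axis.
- guide (a point): Centre of the mouth of the guide block's vertical through hole (9.8 mm wide, 1.5 mm chamfer), on the block's top face, 68 mm above the table, 115 mm from the turning axis along the stand's own x. The gap between block and ring is 6 mm.
- axis (a point): On the turning axis, at the top of the carousel's wooden tray (96 mm radius), 50 mm above the table. On the tray: six fixed glass tubes within 45 mm of the axis, tops 122 mm above the table, and three upright steel push posts. Under it: a metal index ring of 130 mm radius, 12 mm thick. Tray, tubes, posts and ring turn together, freely, either way, without stops: about 2 N at a post turns them.
- under_guide (a point): Point at the height of the index ring's top, straight below the guide hole, 42 mm above the table. The ring has one locking hole, 11.4 mm wide, right through, 115 mm from the axis; the pin drops into it by itself when it passes here slowly (10 to 15 mm/s at the post), and then stops the carousel.
- tray (a joint): Turn of the carousel, rad, counter-clockwise from above positive. Nominally the locking hole is under the guide at 0, but the ring is clamped to the tray only roughly: the true catching angle is anywhere from -0.25 to 0.25, different each time and not measured. It starts at 0.8 to 1.8, so clockwise is the short way.
- post_a (a point): Top centre of a push post: steel, 10 mm thick, 50 to 102 mm above the table, 85 mm from the axis, 60 degrees counter-clockwise from the nominal hole direction. At tray angle 0 the three posts stand at +60, 180 and -60 degrees from the stand's x.
- post_b (a point): Top centre of the like post opposite the nominal hole direction (180 degrees).
- post_c (a point): Top centre of the like post 60 degrees clockwise from the nominal hole direction.
- holder: Fixed wooden block, 46 x 46 x 45 mm, with an upright blind hole in its middle in which the index pin stands at the start. Origin at the centre of its underside.
- pin: Loose upright index pin, 50 g. Origin at its tip, z up to the head. Steel shank 8 mm thick, 37 mm long, tip tapered over 2 mm; collar 20 mm across (37 to 41 mm up); black knob 14 mm across (41 to 73 mm up) to grasp. Tip above the table: 8 mm in the holder (collar on the block), 42 riding on the ring (collar 11 above the guide block), 31 fully home (collar on the guide block).
- dish: Bystander: white porcelain bowl, 84 mm across, 35 mm high. Origin under its centre.
- bottle: Bystander: amber glass bottle, 58 mm across, 115 mm high. Origin under its centre.
- beaker: Bystander: glass beaker, 66 mm across, 85 mm high. Origin under its centre.
- petri: Bystander: flat glass dish, 90 mm across, 16 mm high. Origin under its centre.
- jar: Bystander: small white jar, 52 mm across, 60 mm high. Origin under its centre.
- spatula: Bystander: steel laboratory spatula lying flat, 170 mm long.

How it is judged:
By the outcome, as a careful person would: the job done as asked, in the order asked, and still so for the second after the job is handed in, with the robot touching nothing.
It also fails if it takes over 64 s, if anything falls off the work surface, if the arm or the gripper's body presses on something with over 40 N, if the wrist force passes 120 N, or if a joint passes its speed limit or range.

ROBOT

A 6-joint arm with a two-finger parallel gripper is mounted at the origin on the work surface. World frame = base frame: x ahead of the robot, y to its left, z up, the work surface at z = 0. Lengths are in m, angles in degrees, forces in N, time in s.
With the tool pointing down it reaches from about 0.25 to 0.725 m from the base axis. Payload 9.7 kg.
Tool frame: the origin (TCP) lies where the fingers leave the gripper's body, on its centre line; the fingertips stand 73 mm ahead of it and the grasp point (between the pads) lies 54 mm ahead of it; z points along the fingers, y is the line along which they close (so a half turn about z gives the same grasp; the last joint's range is limited). The gripper opens to 85 mm and grips with 20 to 120 N. Pads are 22 mm wide; open, the fingers measure 114 mm over their backs; the gripper's body (76 mm by 85 mm) begins 54 mm behind the grasp point. The pads swing forward as they close: fully open they stand 13 mm farther back than shut.
Start: joints at [-70.073, 4.979, 10.078, 95.1, 0, 90], TCP at [0.187, -0.517, 0.304] pointing down, gripper open.
Joint ranges: [-179.16, 179.16], [-48.56, 103.87], [-65.8, 70.77], [-126.05, 130.52], [-82.76, 87.17], [-180, 180]. Speed limits (degrees/s): [127.2, 127.2, 147.25, 180, 180, 180].

INTERFACE

Orientations are given as [roll, pitch, yaw] about the fixed x, y, z axes, in that order (R = Rz(yaw) Ry(pitch) Rx(roll)).
In Python, from workcell import sensors, imaging, bot gives the robot as it stands.
- The arm moves only by the tool apply_moves, never from a script. Its argument "rows" is a list of rows, each a list of 3 entries, a list of its own where there are three numbers: the shift along the tool's x, y, z in units of 10 cm (1.0 is 10 cm), then the turn, a rotation vector about the tool's x, y, z in units of 30 degrees (1.0 is 30 degrees), then the opening, from 0 (shut) to 1 (fully open). A call has 1 to 20 rows; each row is the pose to reach, as a shift and turn from the pose commanded when the call began, along the tool's axes at that moment; what a row does not reach only later rows make up. A row lasts 1/10 s, in which the tool goes at most 50 mm and 8.59 degrees, less where a joint would pass 70% of its speed; a pose out of reach is approached as far as the arm can. A call with a number of a shift or a turn outside -1 to 1 is refused whole. A call with a gripper value outside its range is refused whole. The fingers move at their own pace and stop on an object; "force" is the grip in N (left out, the last holds). Time passes only in rows, so rows that repeat a pose let the fingers close. It gives the time, the measured TCP pose, the force, the opening and the grip force at its end, in the units of the state.
- sensors.get_obs(): the state, without advancing time (a new reading comes with each control period).
- imaging.camera(name): name is "side" or "top" or "wrist"; returns (picture, depth): 400x640x3 uint8, red, green, blue; 400x640 float32, m along the optical axis (not along the pixel's ray), 0 where there is no reading.
- imaging.get_calibration(name): a dict with "intrinsics" (3x3 intrinsics, pixels), "world_from_camera" (4x4, takes a point from camera to world coordinates). Camera axes: x right, y down, z forward; pixel columns grow to the right and rows downward; lengths in m; the calibration is good to about 2 mm. A picture is of the moment at which its call begins: read the wrist's pose just before it. get_calibration takes no time and is no camera call; for the wrist camera it gives the pose at the moment of the call.
- bot.job_done(): hands the job in; it is judged then, once.
The state is a dict: "time": time; "q": joint angles; "qd": joint speeds; "joint_efforts": joint torques, N m; "ee_pos": TCP position; "tcp_rot": TCP orientation; "wrist_force": force on the tool from outside, world axes, zero at the start; "torque": the same for the moment, N m; "opening": finger opening in m; "grasp_force": force on a finger pad.
Only numpy, scipy, OpenCV 4.12 (cv2) and the standard library are available. Lean on these libraries where they do the work, as an engineer would, in place of code of your own. Each camera call takes 0.05 s, during which the arm holds its last target. There are 200 camera calls.

## Working session

There is one attempt and no reset: what is moved stays moved. The work goes in short steps, Python scripts to look and compute and a tool call to move; the robot and the scene stay as the last step left them, time stands still between calls to the robot, and variables do not carry over. Pictures are saved under pics/ and viewed, at most 10 in all, crops included, and the job is handed in when it is done.

Besides the shell and the picture viewer there is one more tool, called after "Emit:" by a JSON object that holds its "op" and its "data". apply_moves: Moves the arm, as the interface text tells. Its arguments: {"type":"object","properties":{"rows":{"type":"array"},"force":{"type":"number"}},"required":["rows"]}

```bash
mkdir -p pics
python3 - <<'E'
from workcell import sensors, imaging, bot
import cv2,numpy as np
print(sensors.get_obs())
for n in("top","side"):
    p,d=imaging.camera(n); cv2.imwrite(f"pics/{n}1.png",p[:,:,::-1]); np.savez(f"{n}1.npz",p=p,d=d)
    c=imaging.get_calibration(n); print(n,np.round(c["intrinsics"],2).tolist(),np.round(c["world_from_camera"],4).tolist())
E
```

```text
{'time': 0.0, 'q': array([-7.00741532e+01,  5.01001345e+00,  1.00321073e+01,  9.51021462e+01,
       -2.09763456e-03,  8.99996136e+01]), 'qd': array([ 0.10065604,  0.067047  , -0.03472125,  0.02795477,  0.07698995,
       -0.06473247]), 'joint_efforts': array([-1.56528364e-03, -5.20384955e+01,  4.64804184e+01,  1.62353256e-02,
       -1.85295844e-04,  2.99253111e-05]), 'ee_pos': array([ 0.18737918, -0.51692341,  0.30317244]), 'tcp_rot': array([-1.79919948e+02,  2.09709271e-03,  1.99262361e+01]), 'wrist_force': array([-1.12906885,  0.12021472,  0.02019474]), 'torque': array([ 0.01943554,  0.00220372, -0.0268105 ]), 'grasp_force': 0.0, 'opening': 0.08558839012610521}
top [[464.99, 0.0, 329.28], [0.0, 464.99, 201.78], [0.0, 0.0, 1.0]] [[-0.021, -0.9965, 0.0808, 0.4389], [-0.9997, 0.0218, 0.0098, -0.0225], [-0.0116, -0.0806, -0.9967, 1.5818], [0.0, 0.0, 0.0, 1.0]]
side [[385.55, 0.0, 323.57], [0.0, 385.55, 197.28], [0.0, 0.0, 1.0]] [[0.9976, -0.054, 0.0428, 0.5105], [-0.0679, -0.6674, 0.7416, -0.8669], [-0.0115, -0.7428, -0.6695, 0.8866], [0.0, 0.0, 0.0, 1.0]]
```

View pics/top1.png

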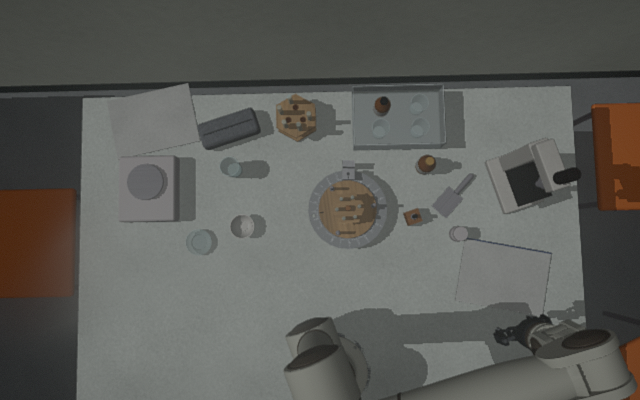

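View pics/side1.png

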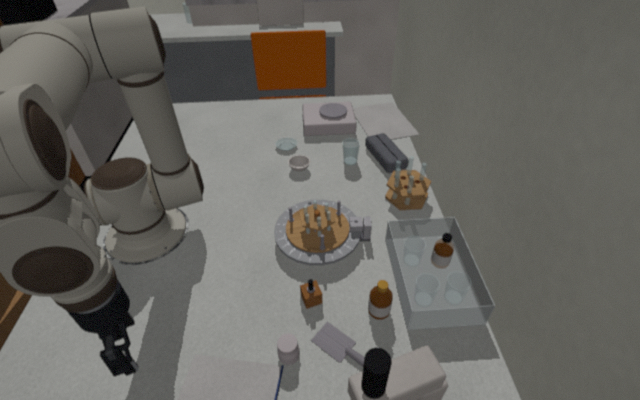

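The top view shows the carousel at about (347,209), the guide block at (348,172) and the holder with the pin at (414,216). In the side view the holder is at about (311,295) and the guide at (361,229). I'll enlarge both areas.

Run:
```python
import cv2,numpy as np
t=np.load("top1.npz")["p"][150:260,300:440]; s=np.load("side1.npz")["p"][190:320,265:385]
cv2.imwrite("pics/topc.png",cv2.resize(t,None,fx=5.5,fy=5.5,interpolation=cv2.INTER_CUBIC)[:,:,::-1])
cv2.imwrite("pics/sidec.png",cv2.resize(s,None,fx=4.5,fy=4.5,interpolation=cv2.INTER_CUBIC)[:,:,::-1])
```

```text
(no output)
```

View pics/topc.png

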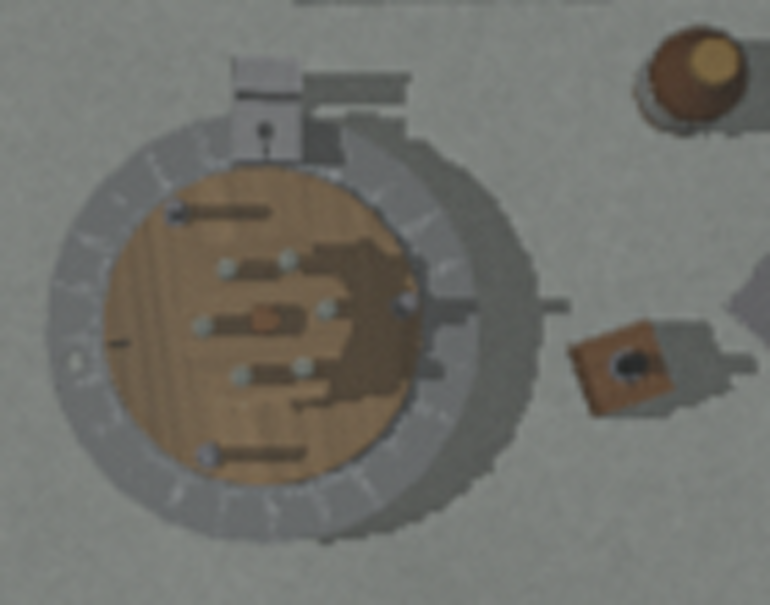

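View pics/sidec.png

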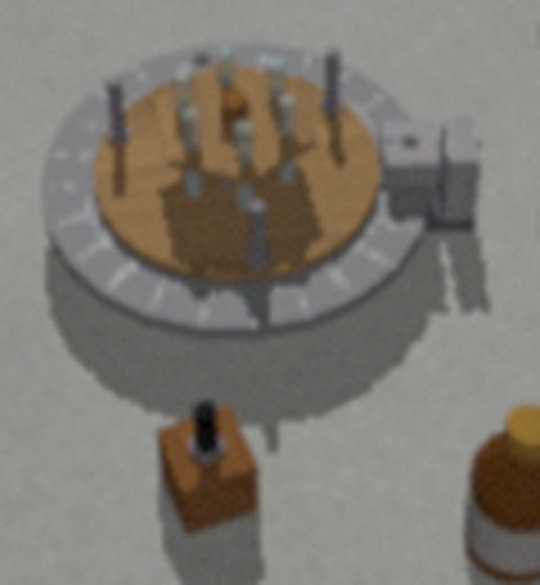

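```bash
cat > h.py <<'E'
import numpy as np
from workcell import imaging
def ray(name,u,v,z,c=None):
    c=c or imaging.get_calibration(name);K=c["intrinsics"];T=np.array(c["world_from_camera"])
    r=T[:3,:3]@np.linalg.solve(K,[u,v,1.]);o=T[:3,3]
    return (o+r*(z-o[2])/r[2])[:2]
E
python3 - <<'E'
from h import *
np.set_printoptions(precision=4,suppress=True)
T=lambda x,y:((x+.5)/5.5-.5+300,(y+.5)/5.5-.5+150)
S=lambda x,y:((x+.5)/4.5-.5+265,(y+.5)/4.5-.5+190)
g=lambda x,y,z:ray("top",*T(x,y),z)
s=lambda x,y,z:ray("side",*S(x,y),z)
print("guide",g(265,131,.068),s(410,142,.068))
P=[g(176,213,.102),g(405,304,.102),g(207,455,.102)];print("posts",P)
Ps=[s(332,56,.102),s(258,205,.102),s(114,85,.102)];print("side",Ps)
c=np.mean(P,0);print("centre",c,np.mean(Ps,0),[np.linalg.norm(p-c) for p in P])
G=(g(265,131,.068)+s(410,142,.068))/2
C=(c+np.mean(Ps,0))/2
print("C",C,"G dist",np.linalg.norm(G-C))
a=np.degrees(np.arctan2(*(G-C)[::-1]))
print("yaw",a,[np.degrees(np.arctan2(*(p-C)[::-1]))-a for p in P])
hh=g(78,361,.042);print("hole",hh,np.linalg.norm(hh-C),np.degrees(np.arctan2(*(hh-C)[::-1]))-a)
hh=g(118,343,.05);print("mark",np.degrees(np.arctan2(*(hh-C)[::-1]))-a)
print("pin head",g(631,356,.081),s(205,406,.081),"collar",s(206,452,.049))
print("holder corners",[g(*q,.045) for q in [(570,347),(648,321),(674,383),(598,416)]])
print("bottle",g(712,60,.115))
d=np.load("top1.npz")["d"]
E
```

```text
guide [ 0.6536 -0.0702] [ 0.6506 -0.0733]
posts [array([ 0.6019, -0.0162]), array([ 0.5459, -0.1478]), array([ 0.461 , -0.0311])]
side [array([ 0.6035, -0.0227]), array([ 0.5457, -0.1521]), array([ 0.4585, -0.0391])]
centre [ 0.5363 -0.0651] [ 0.5359 -0.0713] [np.float64(0.08178476119563088), np.float64(0.08330367647959858), np.float64(0.08254869128288254)]
C [ 0.5361 -0.0682] G dist 0.11611826992178467
yaw -1.761326056320554 [np.float64(40.03795474276707), np.float64(-81.1986038168468), np.float64(155.49675326934536)]
hole [0.5201 0.045 ] 0.11429503005473861 99.79606305027582
mark 95.70335530057439
pin head [ 0.514 -0.281] [ 0.5072 -0.2822] collar [ 0.5063 -0.2906]
holder corners [array([ 0.522 , -0.2509]), array([ 0.5366, -0.2982]), array([ 0.499 , -0.3124]), array([ 0.4802, -0.2662])]
bottle [ 0.6825 -0.328 ]
```

The two cameras agree. The pin is at about (0.5095,-0.282), the axis at (0.536,-0.068) and the guide at (0.652,-0.072). The ring hole is about 100° counter-clockwise of the guide, and post B is at -82°. I'll move above the pin.

Emit:
{"op": "apply_moves", "data": {"rows": [[[0.5, -0.15, 0], [0, 0, 0], 1], [[0.96, -0.28, 0], [0, 0, 0], 1], [[0.96, -0.28, 0], [0, 0, 0], 1]]}}

```text
time: 0.4
ee_pos: [0.2715, -0.4553, 0.3037]
tcp_rot: [-180.0, -0.1, 20.2]
wrist_force: [0.0, -1.0, 0.3]
opening: 0.0857
grasp_force: 0.0
```

Emit:
{"op": "apply_moves", "data": {"rows": [[[0.5, -0.15, 0], [0, 0, 0], 1], [[0.96, -0.28, 0], [0, 0, 0], 1], [[0.96, -0.28, 0], [0, 0, 0], 1]]}}

```text
time: 0.7
ee_pos: [0.3521, -0.3963, 0.3034]
tcp_rot: [-179.9, -0.0, 20.2]
wrist_force: [0.1, -0.8, -0.4]
opening: 0.0857
grasp_force: 0.0
```

Emit:
{"op": "apply_moves", "data": {"rows": [[[0.5, -0.15, 0], [0, 0, 0], 1], [[0.96, -0.28, 0], [0, 0, 0], 0.6], [[0.96, -0.28, 0], [0, 0, 0], 0.6]]}}

```text
time: 1.0
ee_pos: [0.4326, -0.3374, 0.3031]
tcp_rot: [-179.9, -0.0, 20.2]
wrist_force: [-0.9, -0.2, 0.3]
opening: 0.0597
grasp_force: 0.0
```

Emit:
{"op": "apply_moves", "data": {"rows": [[[0.45, -0.15, 0.2], [0, 0, 0], 0.6], [[0.85, -0.28, 0.5], [0, 0, 0], 0.6], [[0.95, -0.28, 0.7], [0, 0, 0], 0.6], [[0.95, -0.28, 0.7], [0, 0, 0], 0.6], [[0.95, -0.28, 0.7], [0, 0, 0], 0.6]]}}

```text
time: 1.5
ee_pos: [0.5086, -0.2818, 0.234]
tcp_rot: [-180.0, 0.1, 19.9]
wrist_force: [0.8, -0.3, 1.1]
opening: 0.0509
grasp_force: 0.0
```

Run:
```python
from h import *
from workcell import sensors
import cv2
o=sensors.get_obs();print(o["time"],o["ee_pos"],o["tcp_rot"],o["q"],o["opening"])
c=imaging.get_calibration("wrist");print(np.round(c["world_from_camera"],3).tolist(),c["intrinsics"])
p,d=imaging.camera("wrist");np.savez("w1.npz",p=p,d=d,T=c["world_from_camera"],K=c["intrinsics"]);cv2.imwrite("pics/w1.png",p[:,:,::-1])
```

```text
1.5 [ 0.50864297 -0.28179316  0.23398082] [-1.79965260e+02  5.93779660e-02  1.99235775e+01] [-2.89788768e+01  8.49501679e+00  6.18830086e+00  8.77584955e+01
 -2.19106743e-02  1.31097576e+02] 0.05091877986057671
[[0.341, -0.906, -0.251, 0.571], [-0.94, -0.329, -0.091, -0.261], [-0.0, 0.267, -0.964, 0.304], [0.0, 0.0, 0.0, 1.0]] [[360.40296797   0.         318.25084411]
 [  0.         360.40296797 198.52865518]
 [  0.           0.           1.        ]]
```

View pics/w1.png

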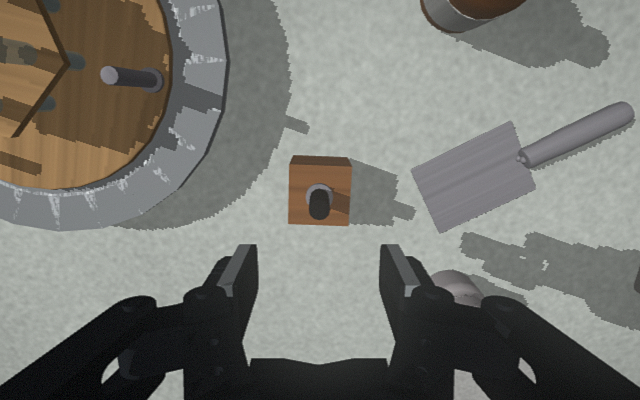

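The wrist view shows the holder's top face centred at about (320,195) and the knob's top at about (319,213), close under the gripper's centre line. I'll convert both to positions.

Run:
```python
from h import *
w=np.load("w1.npz");c=dict(intrinsics=w["K"],world_from_camera=w["T"])
for u,v,z in[(319,211,.081),(320,195.5,.045),(319,190,.049)]:
    p=ray("",u,v,z,c);e=p-[.5086,-.2818];a=np.radians(19.92)
    print(p,"tool x,y mm",1e3*(e@[np.cos(a),np.sin(a)]),1e3*(e@[np.sin(a),-np.cos(a)]))
```

```text
[ 0.50555608 -0.28541332] tool x,y mm -4.092882757174327 2.360045106879545
[ 0.50653403 -0.28592258] tool x,y mm -3.346960767308678 3.172031740907443
[ 0.51118176 -0.28343554] tool x,y mm 1.870052248427138 2.4173156936922493
```

Emit:
{"op": "apply_moves", "data": {"rows": [[[-0.02, 0.01, 0.4], [0, 0, 0], 0.5], [[-0.02, 0.01, 0.7], [0, 0, 0], 0.4], [[-0.02, 0.01, 0.9], [0, 0, 0], 0.4], [[-0.02, 0.01, 1.0], [0, 0, 0], 0.4]]}}

```text
time: 1.95
ee_pos: [0.5068, -0.2839, 0.1336]
tcp_rot: [-180.0, 0.0, 19.8]
wrist_force: [-0.3, 0.0, 0.3]
opening: 0.0343
grasp_force: 0.0
```

Emit:
{"op": "apply_moves", "data": {"rows": [[[0, 0, 0.06], [0, 0, 0], 0.4], [[0, 0, 0.06], [0, 0, 0], 0.4], [[0, 0, 0.06], [0, 0, 0], 0.1], [[0, 0, 0.06], [0, 0, 0], 0.05], [[0, 0, 0.06], [0, 0, 0], 0.05], [[0, 0, 0.06], [0, 0, 0], 0.05], [[0, 0, 0.06], [0, 0, 0], 0.05]], "force": 30}}

```text
time: 2.65
ee_pos: [0.5083, -0.2832, 0.1293]
tcp_rot: [179.9, -0.1, 19.9]
wrist_force: [-1.8, -0.8, 5.8]
opening: 0.0126
grasp_force: 29.6
```

Emit:
{"op": "apply_moves", "data": {"rows": [[[0, 0, -0.1], [0, 0, 0], 0.05], [[0, 0, -0.3], [0, 0, 0], 0.05], [[0, 0, -0.6], [0, 0, 0], 0.05], [[0, 0, -0.9], [0, 0, 0], 0.05], [[0, 0, -1.0], [0, 0, 0], 0.05], [[0, 0, -1.0], [0, 0, 0], 0.05]]}}

```text
time: 3.25
ee_pos: [0.5084, -0.2831, 0.2297]
tcp_rot: [179.9, -0.1, 19.9]
wrist_force: [-0.3, -0.1, -0.9]
opening: 0.0129
grasp_force: 29.4
```

Run:
```python
from h import *
from workcell import sensors
import cv2
o=sensors.get_obs();print(o["time"],o["ee_pos"],o["tcp_rot"],o["wrist_force"],o["opening"])
c=imaging.get_calibration("wrist")
p,d=imaging.camera("wrist");np.savez("w2.npz",p=p,d=d,T=c["world_from_camera"],K=c["intrinsics"])
q,_=imaging.camera("side")
a=cv2.resize(p[120:320,200:440],None,fx=1.6,fy=1.6);b=cv2.resize(q[200:320,265:361],None,fx=320/120,fy=320/120,interpolation=cv2.INTER_CUBIC)
cv2.imwrite("pics/w2.png",np.hstack([a,b])[:,:,::-1])
e=np.array([.652,-.072])-o["ee_pos"][:2];t=np.radians(o["tcp_rot"][2]);print(e@[np.cos(t),np.sin(t)],e@[np.sin(t),-np.cos(t)])
```

```text
3.25 [ 0.50835698 -0.28309435  0.22968999] [ 1.79875787e+02 -1.13290400e-01  1.99330042e+01] [-0.29851494 -0.12162612 -0.91512788] 0.012905286423338684
0.20700416301964292 -0.1494771525999569
```

View pics/w2.png

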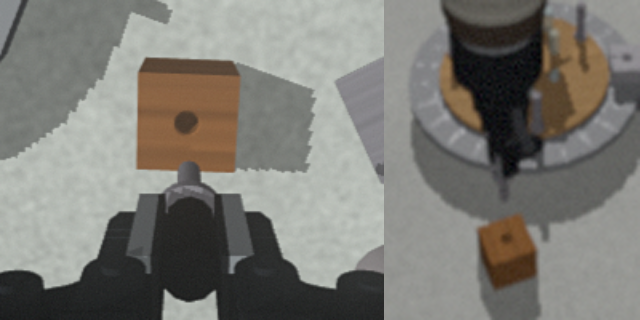

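The pin hangs upright in the grasp. The empty holder hole is at full-image pixel (316,196), so I can servo the guide hole to that same pixel 23 mm higher. Next I'll move to the guide.

Emit:
{"op": "apply_moves", "data": {"rows": [[[0.1, -0.08, -0.1], [0, 0, 0], 0.05], [[0.3, -0.22, -0.23], [0, 0, 0], 0.05], [[0.6, -0.44, -0.23], [0, 0, 0], 0.05], [[1.0, -0.72, -0.23], [0, 0, 0], 0.05]]}}

```text
time: 3.75
ee_pos: [0.5776, -0.1802, 0.251]
tcp_rot: [-180.0, 0.0, 19.8]
wrist_force: [0.0, -0.6, -0.8]
opening: 0.0126
grasp_force: 29.4
```

Emit:
{"op": "apply_moves", "data": {"rows": [[[0.4, -0.3, 0], [0, 0, 0], 0.05], [[0.7, -0.5, 0], [0, 0, 0], 0.05], [[0.9, -0.66, 0], [0, 0, 0], 0.05], [[1.0, -0.75, 0], [0, 0, 0], 0.05], [[1.0, -0.75, 0], [0, 0, 0], 0.05], [[1.0, -0.75, 0], [0, 0, 0], 0.05]]}}

```text
time: 4.35
ee_pos: [0.6453, -0.0768, 0.2506]
tcp_rot: [-180.0, 0.1, 19.9]
wrist_force: [-0.1, -0.6, -0.6]
opening: 0.0129
grasp_force: 29.3
```

Run:
```python
from h import *
from workcell import sensors
import cv2
o=sensors.get_obs();print(o["time"],o["ee_pos"],o["tcp_rot"])
c=imaging.get_calibration("wrist")
p,d=imaging.camera("wrist");np.savez("w3.npz",p=p,d=d,T=c["world_from_camera"],K=c["intrinsics"],e=o["ee_pos"],r=o["tcp_rot"])
cv2.imwrite("pics/w3.png",cv2.resize(p[130:330,190:440],None,fx=3,fy=3,interpolation=cv2.INTER_CUBIC)[:,:,::-1])
```

```text
4.35 [ 0.64532207 -0.07684999  0.25063593] [-1.79993977e+02  5.23714788e-02  1.99278649e+01]
```

View pics/w3.png

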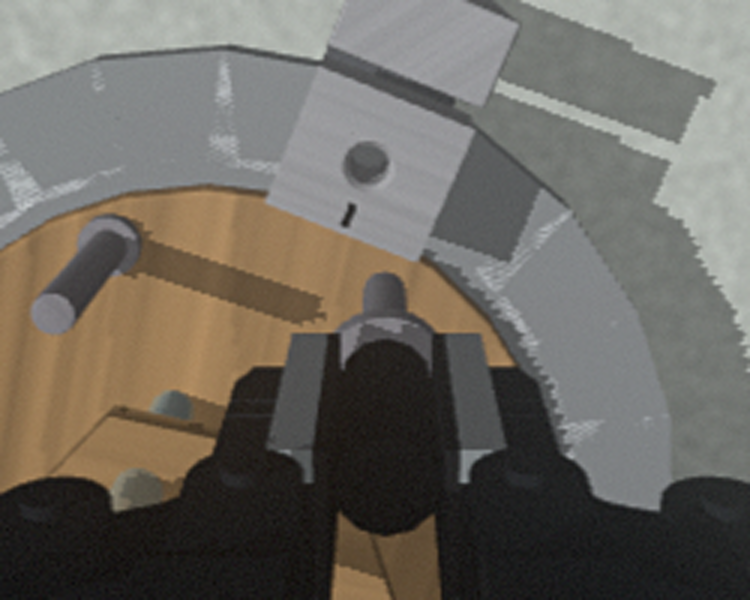

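The guide hole's mouth is centred at crop (368,164), which is full-image (312,184). I'll work out the shift relative to the holder hole.

Run:
```python
from h import *
import cv2
w=np.load("w2.npz");c2=dict(intrinsics=w["K"],world_from_camera=w["T"])
g=cv2.cvtColor(w["p"],cv2.COLOR_RGB2GRAY)[186:206,306:328].astype(float)
m=np.clip(np.median(g)*.8-g,0,None);yy,xx=np.mgrid[186:206,306:328]
u,v=(m*xx).sum()/m.sum(),(m*yy).sum()/m.sum();print(u,v)
t=np.radians(19.93);ax=np.array([[np.cos(t),np.sin(t)],[np.sin(t),-np.cos(t)]])
h=ax@(ray("",u,v,.045,c2)-[.50836,-.28309])
w=np.load("w3.npz");c3=dict(intrinsics=w["K"],world_from_camera=w["T"])
G=ray("",312.2,184.3,.068,c3);e=ax@(G-w["e"][:2])
print("pin in tool",h,"guide",G,"in tool",e,"shift",e-h)
```

```text
315.57706310679606 195.86114482200645
pin in tool [-0.00195925  0.00043021] guide [ 0.65077436 -0.07233845] in tool [ 0.0066636 -0.0023828] shift [ 0.00862285 -0.00281301]
```

Emit:
{"op": "apply_moves", "data": {"rows": [[[0.086, -0.028, 0.1], [0, 0, 0], 0.05], [[0.086, -0.028, 0.3], [0, 0, 0], 0.05], [[0.086, -0.028, 0.45], [0, 0, 0], 0.05], [[0.086, -0.028, 0.54], [0, 0, 0], 0.05], [[0.086, -0.028, 0.54], [0, 0, 0], 0.05]]}}

```text
time: 4.9
ee_pos: [0.6523, -0.0713, 0.1951]
tcp_rot: [-179.9, 0.1, 19.9]
wrist_force: [-1.0, -0.3, -1.1]
opening: 0.0126
grasp_force: 29.4
```

Emit:
{"op": "apply_moves", "data": {"rows": [[[0, 0, 0.03], [0, 0, 0], 0.05], [[0, 0, 0.06], [0, 0, 0], 0.05], [[0, 0, 0.09], [0, 0, 0], 0.05], [[0, 0, 0.12], [0, 0, 0], 0.05], [[0, 0, 0.12], [0, 0, 0], 0.05]]}}

```text
time: 5.4
ee_pos: [0.6528, -0.0709, 0.1845]
tcp_rot: [-180.0, 0.0, 19.9]
wrist_force: [0.1, -0.6, 0.2]
opening: 0.0127
grasp_force: 29.4
```

Emit:
{"op": "apply_moves", "data": {"rows": [[[0, 0, 0.03], [0, 0, 0], 0.05], [[0, 0, 0.06], [0, 0, 0], 0.05], [[0, 0, 0.09], [0, 0, 0], 0.05], [[0, 0, 0.11], [0, 0, 0], 0.05], [[0, 0, 0.11], [0, 0, 0], 0.05]]}}

```text
time: 5.9
ee_pos: [0.6527, -0.0709, 0.1734]
tcp_rot: [-180.0, 0.0, 19.9]
wrist_force: [-0.6, 0.6, -0.3]
opening: 0.0128
grasp_force: 29.4
```

Emit:
{"op": "apply_moves", "data": {"rows": [[[0, 0, 0.03], [0, 0, 0], 0.05], [[0, 0, 0.06], [0, 0, 0], 0.05], [[0, 0, 0.085], [0, 0, 0], 0.05], [[0, 0, 0.085], [0, 0, 0], 0.05]]}}

```text
time: 6.3
ee_pos: [0.6527, -0.071, 0.1648]
tcp_rot: [-180.0, 0.0, 19.9]
wrist_force: [0.1, -0.6, -0.4]
opening: 0.013
grasp_force: 29.4
```

Emit:
{"op": "apply_moves", "data": {"rows": [[[0, 0, 0], [0, 0, 0], 0.2], [[0, 0, 0], [0, 0, 0], 0.3], [[0, 0, 0], [0, 0, 0], 0.4], [[0, 0, 0], [0, 0, 0], 0.4], [[0, 0, 0], [0, 0, 0], 0.4], [[0, 0, -0.1], [0, 0, 0], 0.4], [[0, 0, -0.35], [0, 0, 0], 0.4], [[0, 0, -0.65], [0, 0, 0], 0.4], [[0, 0, -0.85], [0, 0, 0], 0.4], [[-0.4, 0, -0.85], [0, 0, 0], 0.2], [[-0.6, 0, -0.85], [0, 0, 0], 0], [[-0.6, 0, -0.85], [0, 0, 0], 0], [[-0.6, 0, -0.85], [0, 0, 0], 0]]}}

```text
time: 7.6
ee_pos: [0.5966, -0.0915, 0.2514]
tcp_rot: [180.0, -0.1, 19.9]
wrist_force: [1.0, 0.1, -0.8]
opening: 0.0005
grasp_force: 0.0
```

Run:
```python
from h import *
from workcell import sensors
import cv2
o=sensors.get_obs();print(o["time"],o["ee_pos"],o["tcp_rot"],o["q"])
c=imaging.get_calibration("wrist")
p,d=imaging.camera("wrist");np.savez("w4.npz",p=p,d=d,T=c["world_from_camera"],K=c["intrinsics"],e=o["ee_pos"],r=o["tcp_rot"])
t,_=imaging.camera("top");t=cv2.resize(t[150:250,290:410],(480,400),interpolation=cv2.INTER_CUBIC)
p=cv2.resize(p[:250,140:500],(576,400))
cv2.imwrite("pics/w4.png",cv2.resize(np.hstack([p,t]),(800,303),interpolation=cv2.INTER_AREA)[:,:,::-1])
```

```text
7.6 [ 0.59658292 -0.09148233  0.25142274] [ 1.79964850e+02 -7.94040981e-02  1.99001961e+01] [-8.72057315e+00  1.15689125e+01  1.16193840e+01  8.99639324e+01
  7.18001720e-03  1.51379261e+02]
```

View pics/w4.png

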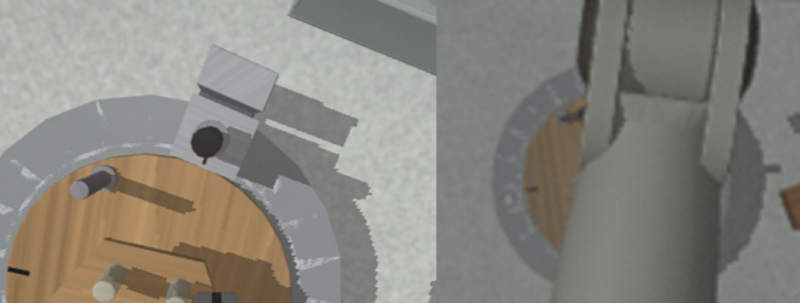

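The pin stands upright in the guide and the carousel hasn't moved. I'll push post B clockwise, with the shut fingers turning along with it. First I'll position the tool and work out the arc rows.

Emit:
{"op": "apply_moves", "data": {"rows": [[[-0.2, 0.2, 0], [0, 0, -0.28], 0], [[-0.44, 0.46, 0], [0, 0, -0.56], 0], [[-0.44, 0.46, 0], [0, 0, -0.84], 0], [[-0.44, 0.46, 0], [0, 0, -1], 0]]}}

```text
time: 8.1
ee_pos: [0.5711, -0.1503, 0.2502]
tcp_rot: [-180.0, 0.0, 50.2]
wrist_force: [0.9, -0.0, -0.4]
opening: 0.0004
grasp_force: 0.0
```

Emit:
{"op": "apply_moves", "data": {"rows": [[[0, 0, 0], [0, 0, -0.28], 0], [[0, 0, 0], [0, 0, -0.56], 0], [[0, 0, 0], [0, 0, -0.84], 0], [[0, 0, 0], [0, 0, -1], 0]]}}

```text
time: 8.5
ee_pos: [0.5715, -0.1493, 0.25]
tcp_rot: [-180.0, -0.0, 80.3]
wrist_force: [-0.1, -0.0, -0.1]
opening: -0.0001
grasp_force: 0.0
```

Emit:
{"op": "apply_moves", "data": {"rows": [[[0, 0, 0], [0, 0, -0.28], 0], [[0, 0, 0], [0, 0, -0.56], 0], [[0, 0, 0], [0, 0, -0.84], 0], [[0, 0, 0], [0, 0, -1], 0]]}}

```text
time: 8.9
ee_pos: [0.5715, -0.1493, 0.2501]
tcp_rot: [-180.0, -0.0, 110.3]
wrist_force: [0.7, -0.1, -0.3]
opening: 0.0003
grasp_force: 0.0
```

Emit:
{"op": "apply_moves", "data": {"rows": [[[0, 0, 0], [0, 0, -0.28], 0], [[0, 0, 0], [0, 0, -0.56], 0], [[0, 0, 0], [0, 0, -0.84], 0], [[0, 0, 0], [0, 0, -1], 0]]}}

```text
time: 9.3
ee_pos: [0.5715, -0.1493, 0.2501]
tcp_rot: [-180.0, -0.0, 140.3]
wrist_force: [-0.0, 0.3, -0.5]
opening: -0.0001
grasp_force: 0.0
```

Emit:
{"op": "apply_moves", "data": {"rows": [[[0, 0, 0], [0, 0, -0.28], 0], [[0, 0, 0], [0, 0, -0.56], 0], [[0, 0, 0], [0, 0, -0.84], 0], [[0, 0, 0], [0, 0, -1], 0]]}}

```text
time: 9.7
ee_pos: [0.5715, -0.1493, 0.2501]
tcp_rot: [180.0, -0.0, 170.3]
wrist_force: [-0.7, 0.3, 0.5]
opening: -0.0001
grasp_force: 0.0
```

Emit:
{"op": "apply_moves", "data": {"rows": [[[0, 0, 0], [0, 0, -0.28], 0], [[0, 0, 0], [0, 0, -0.54], 0], [[0, 0, 0], [0, 0, -0.54], 0], [[0, 0, 0], [0, 0, -0.54], 0]]}}

```text
time: 10.1
ee_pos: [0.5712, -0.1494, 0.2501]
tcp_rot: [180.0, -0.0, -174.1]
wrist_force: [0.3, -0.1, -0.7]
opening: -0.0001
grasp_force: 0.0
```

Run:
```python
from workcell import sensors
import numpy as np
o=sensors.get_obs();print(o["time"],o["ee_pos"],o["tcp_rot"],o["q"][5])
e=np.array([.571,-.1497])-o["ee_pos"][:2];t=np.radians(o["tcp_rot"][2]);print(e@[np.cos(t),np.sin(t)],e@[np.sin(t),-np.cos(t)],o["ee_pos"][2]-.153)
for step in(1.35,.75):
    d=np.radians(step*np.arange(1,21));print([[[round(x,3),round(y,3),0],[0,0,round(np.degrees(a)/30,3)],0] for a,x,y in zip(d,.85*np.sin(d)+.16*(1-np.cos(d)),.85*(1-np.cos(d))-.16*np.sin(d))])
```

```text
10.1 [ 0.57119805 -0.14943852  0.25013222] [ 1.79989949e+02 -1.74913352e-02 -1.74080311e+02] -20.582142925600166
0.0002239597163053001 -0.00023965756590905874 0.09713221932727659
[[[np.float64(0.02), np.float64(-0.004), 0], [0, 0, np.float64(0.045)], 0], [[np.float64(0.04), np.float64(-0.007), 0], [0, 0, np.float64(0.09)], 0], [[np.float64(0.06), np.float64(-0.009), 0], [0, 0, np.float64(0.135)], 0], [[np.float64(0.081), np.float64(-0.011), 0], [0, 0, np.float64(0.18)], 0], [[np.float64(0.101), np.float64(-0.013), 0], [0, 0, np.float64(0.225)], 0], [[np.float64(0.121), np.float64(-0.014), 0], [0, 0, np.float64(0.27)], 0], [[np.float64(0.142), np.float64(-0.015), 0], [0, 0, np.float64(0.315)], 0], [[np.float64(0.162), np.float64(-0.015), 0], [0, 0, np.float64(0.36)], 0], [[np.float64(0.182), np.float64(-0.015), 0], [0, 0, np.float64(0.405)], 0], [[np.float64(0.203), np.float64(-0.014), 0], [0, 0, np.float64(0.45)], 0], [[np.float64(0.223), np.float64(-0.013), 0], [0, 0, np.float64(0.495)], 0], [[np.float64(0.243), np.float64(-0.011), 0], [0, 0, np.float64(0.54)], 0], [[np.float64(0.26
[... 1382 characters left out ...]
, np.float64(0.275)], 0], [[np.float64(0.135), np.float64(-0.015), 0], [0, 0, np.float64(0.3)], 0], [[np.float64(0.146), np.float64(-0.015), 0], [0, 0, np.float64(0.325)], 0], [[np.float64(0.158), np.float64(-0.015), 0], [0, 0, np.float64(0.35)], 0], [[np.float64(0.169), np.float64(-0.015), 0], [0, 0, np.float64(0.375)], 0], [[np.float64(0.18), np.float64(-0.015), 0], [0, 0, np.float64(0.4)], 0], [[np.float64(0.192), np.float64(-0.014), 0], [0, 0, np.float64(0.425)], 0], [[np.float64(0.203), np.float64(-0.014), 0], [0, 0, np.float64(0.45)], 0], [[np.float64(0.214), np.float64(-0.013), 0], [0, 0, np.float64(0.475)], 0], [[np.float64(0.225), np.float64(-0.012), 0], [0, 0, np.float64(0.5)], 0]]
```

Emit:
{"op": "apply_moves", "data": {"rows": [[[0, 0, 0.3], [0, 0, 0], 0], [[0, 0, 0.6], [0, 0, 0], 0], [[0, 0, 0.85], [0, 0, 0], 0], [[0, 0, 0.97], [0, 0, 0], 0], [[0.02, 0, 0.97], [0, 0, 0], 0], [[0.04, 0, 0.97], [0, 0, 0], 0], [[0.055, 0, 0.97], [0, 0, 0], 0], [[0.07, 0, 0.97], [0, 0, 0], 0], [[0.08, 0, 0.97], [0, 0, 0], 0], [[0.09, 0, 0.97], [0, 0, 0], 0], [[0.1, 0, 0.97], [0, 0, 0], 0]]}}

```text
time: 11.2
ee_pos: [0.561, -0.1507, 0.1537]
tcp_rot: [-180.0, 0.0, -173.9]
wrist_force: [1.0, 0.3, 1.3]
opening: 0.0002
grasp_force: 0.6
```

Emit:
{"op": "apply_moves", "data": {"rows": [[[0.011, -0.002, 0], [0, 0, 0.025], 0], [[0.022, -0.004, 0], [0, 0, 0.05], 0], [[0.033, -0.006, 0], [0, 0, 0.075], 0], [[0.045, -0.007, 0], [0, 0, 0.1], 0], [[0.056, -0.009, 0], [0, 0, 0.125], 0], [[0.067, -0.01, 0], [0, 0, 0.15], 0], [[0.078, -0.011, 0], [0, 0, 0.175], 0], [[0.09, -0.012, 0], [0, 0, 0.2], 0], [[0.101, -0.013, 0], [0, 0, 0.225], 0], [[0.112, -0.014, 0], [0, 0, 0.25], 0]]}}

```text
time: 12.2
ee_pos: [0.5497, -0.1533, 0.1534]
tcp_rot: [180.0, -0.0, 178.6]
wrist_force: [2.8, -0.4, 1.8]
opening: -0.0003
grasp_force: 1.1
```

In contact, at about 2–3 N. I'll push on at 20 mm/s while the hole is still far away.

Emit:
{"op": "apply_moves", "data": {"rows": [[[0.02, -0.004, 0], [0, 0, 0.045], 0], [[0.04, -0.007, 0], [0, 0, 0.09], 0], [[0.06, -0.009, 0], [0, 0, 0.135], 0], [[0.081, -0.011, 0], [0, 0, 0.18], 0], [[0.101, -0.013, 0], [0, 0, 0.225], 0], [[0.121, -0.014, 0], [0, 0, 0.27], 0], [[0.142, -0.015, 0], [0, 0, 0.315], 0], [[0.162, -0.015, 0], [0, 0, 0.36], 0], [[0.182, -0.015, 0], [0, 0, 0.405], 0], [[0.203, -0.014, 0], [0, 0, 0.45], 0], [[0.223, -0.013, 0], [0, 0, 0.495], 0], [[0.243, -0.011, 0], [0, 0, 0.54], 0], [[0.264, -0.009, 0], [0, 0, 0.585], 0], [[0.284, -0.006, 0], [0, 0, 0.63], 0], [[0.304, -0.003, 0], [0, 0, 0.675], 0], [[0.324, 0.001, 0], [0, 0, 0.72], 0], [[0.344, 0.005, 0], [0, 0, 0.765], 0], [[0.364, 0.009, 0], [0, 0, 0.81], 0], [[0.384, 0.015, 0], [0, 0, 0.855], 0], [[0.403, 0.02, 0], [0, 0, 0.9], 0]]}}

```text
time: 14.2
ee_pos: [0.5094, -0.1504, 0.1534]
tcp_rot: [-180.0, -0.0, 151.5]
wrist_force: [1.7, -1.0, 1.1]
opening: -0.0002
grasp_force: 1.2
```

Emit:
{"op": "apply_moves", "data": {"rows": [[[0.02, -0.004, 0], [0, 0, 0.045], 0], [[0.04, -0.007, 0], [0, 0, 0.09], 0], [[0.06, -0.009, 0], [0, 0, 0.135], 0], [[0.081, -0.011, 0], [0, 0, 0.18], 0], [[0.101, -0.013, 0], [0, 0, 0.225], 0], [[0.121, -0.014, 0], [0, 0, 0.27], 0], [[0.142, -0.015, 0], [0, 0, 0.315], 0], [[0.162, -0.015, 0], [0, 0, 0.36], 0], [[0.182, -0.015, 0], [0, 0, 0.405], 0], [[0.203, -0.014, 0], [0, 0, 0.45], 0], [[0.223, -0.013, 0], [0, 0, 0.495], 0], [[0.243, -0.011, 0], [0, 0, 0.54], 0], [[0.264, -0.009, 0], [0, 0, 0.585], 0], [[0.284, -0.006, 0], [0, 0, 0.63], 0], [[0.304, -0.003, 0], [0, 0, 0.675], 0], [[0.324, 0.001, 0], [0, 0, 0.72], 0], [[0.344, 0.005, 0], [0, 0, 0.765], 0], [[0.364, 0.009, 0], [0, 0, 0.81], 0], [[0.384, 0.015, 0], [0, 0, 0.855], 0], [[0.403, 0.02, 0], [0, 0, 0.9], 0]]}}

```text
time: 16.2
ee_pos: [0.4749, -0.1292, 0.1533]
tcp_rot: [-180.0, -0.0, 124.5]
wrist_force: [0.4, -2.6, 0.7]
opening: -0.0002
grasp_force: 1.2
```

Run:
```python
from h import *
from workcell import sensors
import cv2
o=sensors.get_obs();print(o["time"],o["ee_pos"],o["tcp_rot"],o["q"],o["wrist_force"])
t,_=imaging.camera("top");s,_=imaging.camera("side")
t=cv2.resize(t[150:250,300:400],(400,400),interpolation=cv2.INTER_CUBIC);s=cv2.resize(s[180:280,265:365],(400,400),interpolation=cv2.INTER_CUBIC)
cv2.imwrite("pics/p5.png",np.hstack([t,s])[:,:,::-1])
```

```text
16.2 [ 0.47490794 -0.12924744  0.15333166] [-1.79994259e+02 -9.38160848e-03  1.24514362e+02] [-1.52251938e+01 -3.15893732e+00 -1.48115666e+01  7.83582403e+01
  1.68180237e-03  4.02604441e+01] [ 0.44092532 -2.64139296  0.65277525]
```

View pics/p5.png

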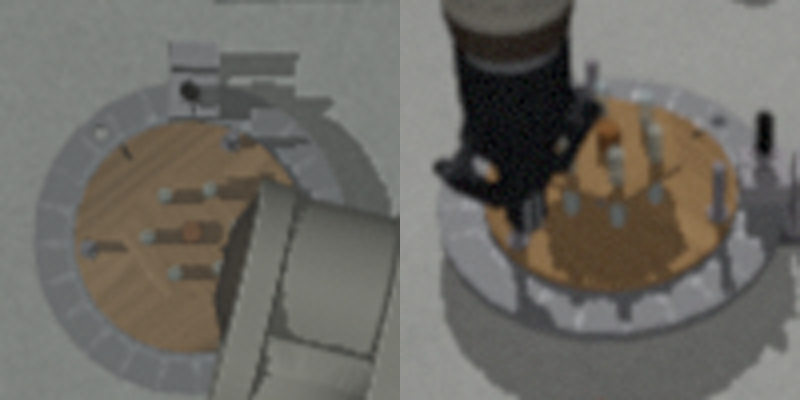

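The pin still rides upright in the guide. The locking hole is at top crop (99,130), which is full-image (324.4,182.1), to the left of the guide.

Run:
```python
from h import *
h=ray("top",324.4,182.1,.042)-[.536,-.068];print(np.linalg.norm(h),np.degrees(np.arctan2(h[1],h[0]))+2)
h=ray("top",324.4,182.1,.042)-[.536,-.065];print(np.degrees(np.arctan2(h[1],h[0]))+2)
d=np.radians(.7*np.arange(1,11));print([[[float(round(x,3)),float(round(y,3)),0],[0,0,float(round(np.degrees(a)/30,3))],0] for a,x,y in zip(d,.85*np.sin(d)+.16*(1-np.cos(d)),.85*(1-np.cos(d))-.16*np.sin(d))])
```

```text
0.12048493730038118 40.82216351726481
39.69320434476238
[[[0.01, -0.002, 0], [0, 0, 0.023], 0], [[0.021, -0.004, 0], [0, 0, 0.047], 0], [[0.031, -0.005, 0], [0, 0, 0.07], 0], [[0.042, -0.007, 0], [0, 0, 0.093], 0], [[0.052, -0.008, 0], [0, 0, 0.117], 0], [[0.063, -0.009, 0], [0, 0, 0.14], 0], [[0.073, -0.011, 0], [0, 0, 0.163], 0], [[0.084, -0.012, 0], [0, 0, 0.187], 0], [[0.094, -0.012, 0], [0, 0, 0.21], 0], [[0.105, -0.013, 0], [0, 0, 0.233], 0]]
```

Emit:
{"op": "apply_moves", "data": {"rows": [[[0.011, -0.002, 0], [0, 0, 0.025], 0], [[0.022, -0.004, 0], [0, 0, 0.05], 0], [[0.033, -0.006, 0], [0, 0, 0.075], 0], [[0.045, -0.007, 0], [0, 0, 0.1], 0], [[0.056, -0.009, 0], [0, 0, 0.125], 0], [[0.067, -0.01, 0], [0, 0, 0.15], 0], [[0.078, -0.011, 0], [0, 0, 0.175], 0], [[0.09, -0.012, 0], [0, 0, 0.2], 0], [[0.101, -0.013, 0], [0, 0, 0.225], 0], [[0.112, -0.014, 0], [0, 0, 0.25], 0], [[0.124, -0.014, 0], [0, 0, 0.275], 0], [[0.135, -0.015, 0], [0, 0, 0.3], 0], [[0.146, -0.015, 0], [0, 0, 0.325], 0], [[0.158, -0.015, 0], [0, 0, 0.35], 0], [[0.169, -0.015, 0], [0, 0, 0.375], 0], [[0.18, -0.015, 0], [0, 0, 0.4], 0], [[0.192, -0.014, 0], [0, 0, 0.425], 0], [[0.203, -0.014, 0], [0, 0, 0.45], 0], [[0.214, -0.013, 0], [0, 0, 0.475], 0], [[0.225, -0.012, 0], [0, 0, 0.5], 0]]}}

```text
time: 18.3
ee_pos: [0.4612, -0.1115, 0.1534]
tcp_rot: [-180.0, -0.0, 109.6]
wrist_force: [-2.1, -3.2, -0.3]
opening: 0.0
grasp_force: 1.2
```

Emit:
{"op": "apply_moves", "data": {"rows": [[[0.011, -0.002, 0], [0, 0, 0.025], 0], [[0.022, -0.004, 0], [0, 0, 0.05], 0], [[0.033, -0.006, 0], [0, 0, 0.075], 0], [[0.045, -0.007, 0], [0, 0, 0.1], 0], [[0.056, -0.009, 0], [0, 0, 0.125], 0], [[0.067, -0.01, 0], [0, 0, 0.15], 0], [[0.078, -0.011, 0], [0, 0, 0.175], 0], [[0.09, -0.012, 0], [0, 0, 0.2], 0], [[0.101, -0.013, 0], [0, 0, 0.225], 0], [[0.112, -0.014, 0], [0, 0, 0.25], 0], [[0.124, -0.014, 0], [0, 0, 0.275], 0], [[0.135, -0.015, 0], [0, 0, 0.3], 0], [[0.146, -0.015, 0], [0, 0, 0.325], 0], [[0.158, -0.015, 0], [0, 0, 0.35], 0], [[0.169, -0.015, 0], [0, 0, 0.375], 0], [[0.18, -0.015, 0], [0, 0, 0.4], 0]]}}

```text
time: 19.9
ee_pos: [0.4538, -0.095, 0.1534]
tcp_rot: [-180.0, -0.0, 97.6]
wrist_force: [-0.9, -3.5, -0.4]
opening: 0.0
grasp_force: 1.2
```

Emit:
{"op": "apply_moves", "data": {"rows": [[[0.01, -0.002, 0], [0, 0, 0.023], 0], [[0.021, -0.004, 0], [0, 0, 0.047], 0], [[0.031, -0.005, 0], [0, 0, 0.07], 0], [[0.042, -0.007, 0], [0, 0, 0.093], 0], [[0.052, -0.008, 0], [0, 0, 0.117], 0], [[0.063, -0.009, 0], [0, 0, 0.14], 0], [[0.073, -0.011, 0], [0, 0, 0.163], 0]]}}

```text
time: 20.6
ee_pos: [0.4518, -0.0879, 0.1534]
tcp_rot: [180.0, -0.0, 92.7]
wrist_force: [-1.1, -3.0, 0.3]
opening: 0.0002
grasp_force: 1.2
```

```bash
cat > k.py <<'E'
from h import *
from workcell import sensors
import cv2
# black knob in side view: column x~455 of 265+ (765-400)/4 = 356
s,_=imaging.camera("side");g=cv2.cvtColor(s,cv2.COLOR_RGB2GRAY)[195:235,345:367].astype(int)
m=g<45;r=np.where(m.sum(1)>=2)[0];o=sensors.get_obs()
print("knob rows",195+r.min() if len(r) else None,195+r.max() if len(r) else None,m.sum(),o["wrist_force"].round(1),o["time"])
E
python3 k.py
```

```text
knob rows 209 217 28 [-0.9 -1.9 -0.7] 20.65
```

Emit:
{"op": "apply_moves", "data": {"rows": [[[0.01, -0.002, 0], [0, 0, 0.023], 0], [[0.021, -0.004, 0], [0, 0, 0.047], 0], [[0.031, -0.005, 0], [0, 0, 0.07], 0]]}}

```text
time: 20.95
ee_pos: [0.4511, -0.0849, 0.1534]
tcp_rot: [180.0, 0.0, 90.6]
wrist_force: [-2.4, -3.2, -0.6]
opening: -0.0001
grasp_force: 1.2
```

Emit:
{"op": "apply_moves", "data": {"rows": [[[0.01, -0.002, 0], [0, 0, 0.023], 0], [[0.021, -0.004, 0], [0, 0, 0.047], 0]]}}

```text
time: 21.15
ee_pos: [0.4507, -0.0828, 0.1534]
tcp_rot: [-180.0, -0.0, 89.2]
wrist_force: [-2.2, -2.6, -0.1]
opening: -0.0
grasp_force: 1.2
```

```bash
python3 k.py
```

```text
knob rows 209 217 27 [-0.6 -1.  -1.1] 21.2
```

Emit:
{"op": "apply_moves", "data": {"rows": [[[0.01, -0.002, 0], [0, 0, 0.023], 0], [[0.021, -0.004, 0], [0, 0, 0.047], 0]]}}

```text
time: 21.4
ee_pos: [0.4503, -0.0807, 0.1534]
tcp_rot: [-180.0, -0.0, 87.8]
wrist_force: [-2.0, -3.1, 0.5]
opening: -0.0001
grasp_force: 1.2
```

```bash
python3 k.py
```

```text
knob rows 209 217 26 [-1.8 -2.  -0.9] 21.45
```

Emit:
{"op": "apply_moves", "data": {"rows": [[[0.01, -0.002, 0], [0, 0, 0.023], 0]]}}

```text
time: 21.55
ee_pos: [0.4502, -0.0797, 0.1534]
tcp_rot: [180.0, 0.0, 87.1]
wrist_force: [-1.7, -2.6, 0.4]
opening: -0.0
grasp_force: 1.2
```

```bash
python3 k.py
```

```text
knob rows 209 217 28 [-1.2 -1.1  0.3] 21.6
```

Emit:
{"op": "apply_moves", "data": {"rows": [[[0.01, -0.002, 0], [0, 0, 0.023], 0], [[0.021, -0.004, 0], [0, 0, 0.047], 0]]}}

```text
time: 21.8
ee_pos: [0.4499, -0.0776, 0.1534]
tcp_rot: [180.0, 0.0, 85.7]
wrist_force: [-2.0, -1.8, 0.3]
opening: 0.0002
grasp_force: 1.2
```

```bash
python3 k.py
```

```text
knob rows 209 217 27 [-1.1 -1.2  0.6] 21.85
```

Emit:
{"op": "apply_moves", "data": {"rows": [[[0.01, -0.002, 0], [0, 0, 0.023], 0], [[0.021, -0.004, 0], [0, 0, 0.047], 0]]}}

```text
time: 22.05
ee_pos: [0.4497, -0.0754, 0.1534]
tcp_rot: [-180.0, -0.0, 84.2]
wrist_force: [-1.5, -1.4, 0.1]
opening: 0.0004
grasp_force: 0.9
```

```bash
python3 k.py
```

```text
knob rows 209 218 29 [-0.1 -1.5  0. ] 22.1
```

Emit:
{"op": "apply_moves", "data": {"rows": [[[0.01, -0.002, 0], [0, 0, 0.023], 0]]}}

```text
time: 22.2
ee_pos: [0.4496, -0.0744, 0.1534]
tcp_rot: [180.0, -0.0, 83.6]
wrist_force: [-1.7, -1.2, 0.3]
opening: 0.0
grasp_force: 0.8
```

```bash
python3 k.py
```

```text
knob rows 209 218 29 [-0.8 -1.3  0.1] 22.25
```

Emit:
{"op": "apply_moves", "data": {"rows": [[[0.01, -0.002, 0], [0, 0, 0.023], 0], [[0.021, -0.004, 0], [0, 0, 0.047], 0]]}}

```text
time: 22.45
ee_pos: [0.4494, -0.0723, 0.1534]
tcp_rot: [180.0, -0.0, 82.1]
wrist_force: [-1.0, -0.5, 0.4]
opening: -0.0003
grasp_force: 0.7
```

```bash
python3 k.py
```

```text
knob rows 213 221 26 [-0.4  0.1 -0.4] 22.5
```

The knob dropped 4 px, which fits the full 11 mm, and the force went slack: the pin has caught. I'll stop and back off.

Emit:
{"op": "apply_moves", "data": {"rows": [[[-0.03, 0, 0], [0, 0, 0], 0], [[-0.1, 0, 0], [0, 0, 0], 0], [[-0.2, 0, 0], [0, 0, 0], 0], [[-0.2, 0, -0.2], [0, 0, 0], 0], [[-0.2, 0, -0.5], [0, 0, 0], 0], [[-0.2, 0, -0.9], [0, 0, 0], 0], [[-0.4, -0.3, -1], [0, 0, 0], 0], [[-0.8, -0.3, -1], [0, 0, 0], 0], [[-1, -0.3, -1], [0, 0, 0], 0], [[-1, -0.3, -1], [0, 0, 0], 0]]}}

```text
time: 23.5
ee_pos: [0.4055, -0.1698, 0.2535]
tcp_rot: [180.0, 0.0, 82.0]
wrist_force: [0.4, -0.4, -0.4]
opening: 0.0
grasp_force: 0.0
```

```bash
python3 k.py
python3 - <<'E'
from h import *
import cv2
t,_=imaging.camera("top");s,d=imaging.camera("side")
t=cv2.resize(t[150:250,300:400],(400,400),interpolation=cv2.INTER_CUBIC);s=cv2.resize(s[195:245,325:375],(400,400),interpolation=cv2.INTER_CUBIC)
cv2.imwrite("pics/p6.png",np.hstack([t,s])[:,:,::-1])
c=imaging.get_calibration("side");K=c["intrinsics"];T=np.array(c["world_from_camera"])
# expected image of knob top / collar for riding and home
for n,z in[("ride top",.115),("home top",.104),("ride knob bottom",.083),("home knob bottom",.072)]:
    p=np.linalg.solve(T,[.651,-.072,z,1])[:3];q=K@p/p[2];print(n,q[:2].round(1))
E
```

```text
knob rows 213 221 26 [-0.2  0.1 -0. ] 23.55
ride top [356.5 209.4]
home top [356.3 212.2]
ride knob bottom [356.  217.3]
home knob bottom [355.8 219.9]
```

View pics/p6.png

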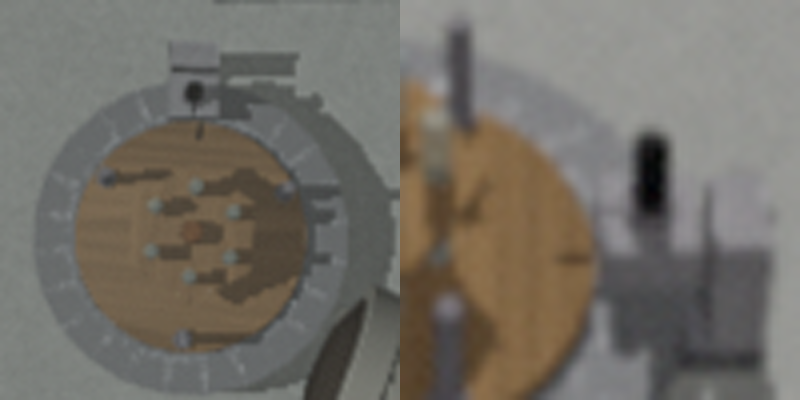

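The pin's knob is at top crop (195,92) and side crop (652,170). Its rows match the home position and the collar sits on the block. The robot is clear of everything, so I'll hand in.

```bash
python3 -c "
from workcell import bot;print(bot.job_done())"
```

```text
the job is handed in; nothing more can be done
None
```

The index pin dropped home into the ring after about a 100° slow clockwise push on post B; I stopped at the catch, backed the arm clear, and handed the job in at about 24 s with nothing else on the table touched.

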